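# Feel for the release slot behind the fuse tray

### The job

The spare-fuse tray of the long low grey housing is locked shut; its release bar sits in a slot somewhere along the housing's back edge, on the side away from the robot. Touch the back edge at its left end with a fingertip, feel along the edge to the right until you find the slot, and press the release bar inside it until the tray has come fully out at the front, then take the hand away. Do not touch the tray, and do not grip, lift or shift any of the other things.

Things in the scene. Friction and masses are not known exactly. Their poses are not given: they have to be found in the camera images.
- housing: Fixed grey metal housing, 80 (x) x 328 (y) x 54 mm tall. Origin: centre of its underside, on the table; x points away from the robot, y to its left end, z up. Its back face, upright and flat at x = +40 mm, is made of two end blocks (34 mm long, at y = +-130 to +-164 mm) and between them five flush grey modules 52 mm long, centred at y = -104, -52, 0, 52, 104 mm. One of the five has the slot.
- edge_left (a point): Centre of the back face of the left end block, 27 mm above the table: where the feeling along begins. Axes as the housing.
- edge_right (a point): Centre of the back face of the right end block, 27 mm above the table, 294 mm from edge_left. The slot lies in any one of the five modules between: 46 mm long along the edge, cut 9 mm deep into the back face, open to the back and the top, its floor 6 mm above the table. Axes as the housing.
- release (a joint): How far the release bar has been pushed in towards the robot (along the housing's -x), m: 0 at the start, 0.007 at its stop. It is a grey plate 44 mm long, 7 to 51 mm above the table, that closes the slot 9 mm behind the back face. About 3 to 5 N moves it; no return spring, it stays where it is left. The tray is geared to it: 5 mm out for each 1 mm in.
- tray_front (a point): Centre of the bright front plate (120 x 30 mm) of the tray, on the robot's side of the housing; moves with the tray. In the housing's frame its x is -40 mm with the tray shut and -75 mm with the tray fully out (35 mm).
- tray: The spare-fuse tray, 118 mm long in y, with glass fuses in it and a bright front plate. Not to be touched. Its origin lies at the housing's origin when shut and moves with the tray.
- weight: Loose brass weight with a knob, 28 mm across, 46 mm tall, behind the housing; origin at its underside. To be left alone.
- terminals: Loose white terminal strip, 18 x 72 x 17 mm, behind the housing; origin at its underside. To be left alone.
- nippers: Loose pliers with red handles, 51 x 144 x 11 mm, lying to the right of the housing; origin at its underside. To be left alone.
Mind the look-alikes: they are no part of the job. Leave any pink look-alike of the part that bears release alone.

How it is judged:
By the outcome, as a careful person would: the job done as asked, in the order asked, and still so for the second after the job is handed in, with the robot touching nothing.
It also fails if it takes over 58 s, if anything falls off the work surface, if the arm or the gripper's body presses on something with over 40 N, if the wrist force passes 120 N, or if a joint passes its speed limit or range.

### The arm

A 6-joint arm with a two-finger parallel gripper is mounted at the origin on a cart in front of the work surface, level with it; the furniture and walls round the work are solid. World frame = base frame: x ahead of the robot, y to its left, z up, the work surface at z = 0. Lengths are in m, angles in rad, forces in N, time in s.
With the tool pointing down it reaches from about 0.275 to 0.825 m from the base axis. Payload 4.9 kg.
Tool frame: the origin (TCP) lies midway between the tips of the shut fingers; the grasp point (between the pads) lies 19 mm behind it (grip_point_offset is the distance from the TCP to the grasp point, in m); z points along the fingers, x is the direction in which the jaws open and shut, and the axes are right-handed (so a half turn about z gives the same grasp; the last joint's range is limited). The gripper opens to 85 mm and grips with 20 to 120 N. Pads are 22 mm wide; open, the fingers measure 114 mm over their backs; the gripper's body (76 mm by 85 mm) begins 54 mm behind the grasp point. The pads swing forward as they close: fully open they stand 13 mm farther back than shut.
Start: joints at [-1.252, 0.326, -0.193, 1.052, 0, 1.437], TCP at [0.241, -0.495, 0.201] pointing down, gripper open.
Joint ranges: [-2.65, 2.65], [-0.97, 1.79], [-1.3, 1.35], [-1.93, 2.1], [-1.47, 1.37], [-3.14, 3.14]. Speed limits (rad/s): [2.57, 2.57, 3.14, 3.14, 3.14, 3.14].

### API

Orientations are given as a rotation vector (axis times angle).
In Python, from cell import * gives the robot as it stands. Calls block until the motion is done:
- movep(position, orientation): joint-space move of the TCP to a pose.
- move_l(position, velocity=0.15, rot=None, until_force=None): straight line of the TCP; rot=None keeps the orientation; velocity is the mean speed in m/s. With until_force (N) it stops when the force on the tool has changed by that much, and returns True; else False.
- set_joints(angles): joint-space move.
- let_go() and grab(newtons=None): open the fingers fully, or close them until they stop; newtons is the grip in N (None keeps the last).
- sleep(seconds).
- ik(position, orientation): joint angles nearest the present ones, or None.
- get_state(): the state.
- grab_frame(name): name is "scene" or "side" or "wrist"; returns a dict with "img" (400x640x3 uint8, red, green, blue), "fx", "fy", "cx", "cy" (pixels), "k1" (the pictures are not rectified: a ray, as slopes to the right and down, at radius r is drawn at 1 + k1 r^2 times it, then the intrinsics apply), "cam_to_world" (4x4, takes a point from camera to world coordinates); the wrist camera has in their place "T_tool_cam" (4x4, takes a point from camera to tool coordinates, whose origin is the TCP and whose axes are the tool frame's). Camera axes: x right, y down, z forward; pixel columns grow to the right and rows downward; lengths in m; the calibration is good to about 2 mm. A picture is of the moment at which its call begins: read the wrist's pose just before it. There is no depth.
A pose or a line that the arm cannot do raises MotionError and nothing moves.
- sign_off(): hands the job in, once; it reports no verdict.
Trained networks look in the newest picture that a camera, given by its name, has taken for a name from the list of things; names that differ only in an ending like _2 or _b are one class to them, and where a whole thing is asked for, a point or a joint stands for the part that bears it (a point fixed in the world has none). Each returns a list of dicts, best first, with "score" (0 to 1); they miss things now and then, are a little off and sometimes report something else, mostly with a low value. They report only what shows in the picture. A call takes as long as a camera call. They do not tell look-alikes from the thing itself.
- spot_in(camera, name): "centre" ([column, row] in pixels, amid what is visible of it).
- silhouettes(camera, name): "mask" (400x640 bool, what is visible of it) and "centre" ([column, row] in pixels, amid what is visible of it).
- tip_of(camera, name): "centre" ([column, row] in pixels: a listed point, or the origin of a listed thing).
The state is a dict: "clock": time; "q": joint angles; "joint_velocities": joint speeds; "tau": joint torques, N m; "position": TCP position; "eef_rot": TCP orientation; "contact_force": force on the tool from outside, world axes, zero at the start; "wrist_torque": the same for the moment, N m; "finger_gap": opening from 0.0 (shut) to 1.0 (fully open).
Only numpy, scipy, OpenCV 4.12 (cv2) and the standard library are available. Lean on these libraries where they do the work, as an engineer would, in place of code of your own. Each camera call takes 0.05 s, during which the arm holds its last target.

## Working session

There is one attempt and no reset: what is moved stays moved. The work goes in short steps, each a Python script; the robot and the scene stay as the last script left them, time stands still between calls to the robot, and variables do not carry over. Pictures are saved under pics/ and viewed, and the job is handed in when it is done.

```bash
ls; mkdir -p pics
python3 - <<'E'
from cell import *
import cv2
for n in ["scene","side","wrist"]:
    f=grab_frame(n); cv2.imwrite(f"pics/a_{n}.png",f["img"][:,:,::-1])
    print(n,f["fx"],f["fy"],f["cx"],f["cy"],f["k1"],f.get("cam_to_world",f.get("T_tool_cam")))
    for t in ["housing","edge_left","edge_right","tray_front","weight","terminals","nippers","release"]:
        print(t,[(round(d["score"],2),[round(float(c)) for c in d["centre"]]) for d in tip_of(n,t)][:3],[(round(d["score"],2),[round(float(c)) for c in d["centre"]]) for d in spot_in(n,t)][:3])
print(get_state())
E
```

```text
pics
scene 422.22652841552804 422.22652841552804 323.14332235844324 199.01817531707715 -0.08067997340626056 [[ 0.78618691 -0.40059809  0.47056488 -0.03032091]
 [-0.61764765 -0.53464452  0.57677259 -0.77239748]
 [ 0.02053094 -0.74409435 -0.66775899  0.84623502]
 [ 0.          0.          0.          1.        ]]
housing [(0.83, [311, 236])] [(0.88, [292, 219])]
edge_left [(0.69, [284, 198])] [(0.6, [288, 222])]
edge_right [] [(0.61, [294, 221]), (0.45, [404, 300])]
tray_front [(0.66, [294, 237])] [(0.74, [296, 238])]
weight [(0.55, [284, 196])] []
terminals [] []
nippers [(0.6, [400, 302])] []Traceback (most recent call last):
  File "<stdin>", line 7, in <module>
ValueError: it knows: edge_left, edge_right, housing, nippers, terminals, tray, tray_front, weight
```

Run:
```python
from cell import *
import cv2
for n in ["side","wrist"]:
    f=grab_frame(n); cv2.imwrite(f"pics/a_{n}.png",f["img"][:,:,::-1])
    print(n,f["fx"],f["fy"],f["cx"],f["cy"],f["k1"],f.get("cam_to_world",f.get("T_tool_cam")))
    for t in ["housing","edge_left","edge_right","tray_front","weight","terminals","nippers"]:
        print(t,[(round(d["score"],2),[round(float(c)) for c in d["centre"]]) for d in tip_of(n,t)][:3],[(round(d["score"],2),[round(float(c)) for c in d["centre"]]) for d in spot_in(n,t)][:3])
print(get_state())
```

```text
side 419.57550265705015 419.57550265705015 314.28301492762614 203.67909753209443 -0.001724188280200107 [[-0.999131    0.00632845  0.04119712  0.47977425]
 [-0.03291411  0.48661176 -0.87299809  0.79789796]
 [-0.02557173 -0.87359542 -0.48598059  0.58633339]
 [ 0.          0.          0.          1.        ]]
housing [(0.68, [346, 227])] [(0.8, [354, 230])]
edge_left [(0.72, [334, 252]), (0.42, [332, 176])] [(0.82, [350, 234])]
edge_right [(0.65, [329, 191])] [(0.76, [355, 233])]
tray_front [] []
weight [(0.66, [347, 224])] []
terminals [(0.63, [270, 240])] []
nippers [(0.57, [334, 178])] []
wrist 329.49191801531816 329.49191801531816 322.9905342152997 199.05573283451847 -0.011342580492886454 [[ 9.99998947e-01  1.37091339e-03 -4.74972450e-04 -1.19594104e-04]
 [-1.17059294e-03  9.55773189e-01  2.94102434e-01 -7.57655731e-02]
 [ 8.57154898e-04 -2.94101569e-01  9.55773787e-01 -1.72095055e-01]
 [ 0.00000000e+00  0.00000000e+00  0.00000000e+00  1.00000000e+00]]
housing [] []
edge_left [] []
edge_right [] []
tray_front [] []
weight [] []
terminals [] []
nippers [] []
{'clock': 2.25, 'q': array([-1.25220389e+00,  3.26182361e-01, -1.92622865e-01,  1.05203171e+00,
        1.74843354e-05,  1.43660018e+00]), 'joint_velocities': array([-0.00026038, -0.00082486,  0.00140227,  0.00098491,  0.00078775,
       -0.00170292]), 'tau': array([ 2.44066075e-05, -4.43319905e+01,  2.62753630e+01,  1.19768873e-03,
       -9.89568593e-05,  1.64598617e-06]), 'position': array([ 0.24062605, -0.49456047,  0.20088175]), 'eef_rot': array([-2.66335802e+00,  1.66609752e+00,  3.15105998e-05]), 'contact_force': array([-0.16494794, -0.81217292,  0.04605493]), 'wrist_torque': array([-0.04122118,  0.03818096, -0.02052843]), 'finger_gap': 0.9999792605993642}
```

View pics/a_scene.png

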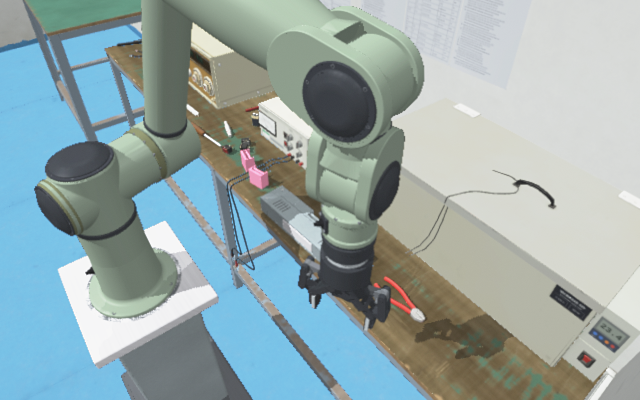

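View pics/a_side.png

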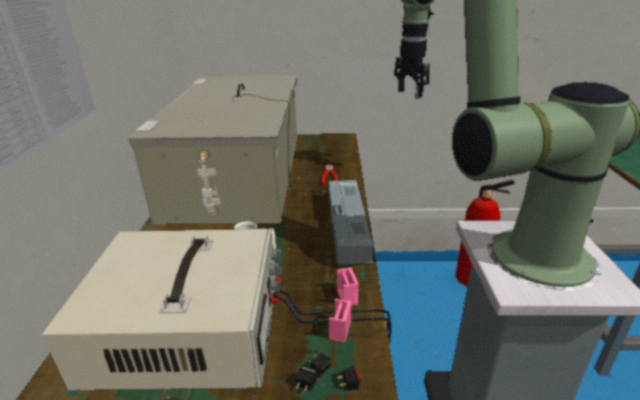

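View pics/a_wrist.png

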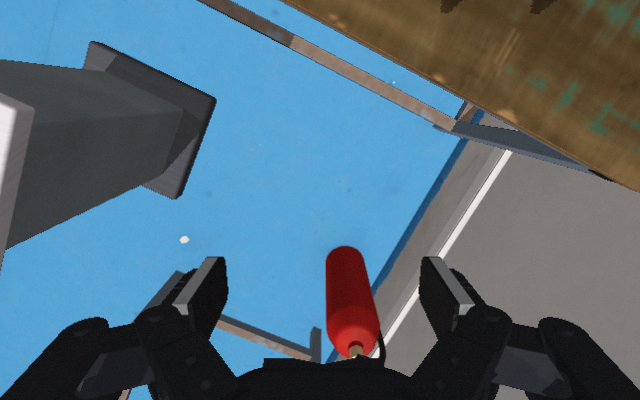

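The scene view has the arm in front of the housing. The side view shows it at columns 330-372, rows 180-262, with a pink pair at (347,286) and (340,320), which look like decoys. I'll zoom in.

Run:
```python
import cv2
a=cv2.imread("pics/a_side.png")[150:345,240:400]
cv2.imwrite("pics/a_side_z.png",cv2.resize(a,None,fx=3,fy=3,interpolation=cv2.INTER_CUBIC))
a=cv2.imread("pics/a_scene.png")[140:330,220:440]
cv2.imwrite("pics/a_scene_z.png",cv2.resize(a,None,fx=3,fy=3,interpolation=cv2.INTER_CUBIC))
```

```text
(no output)
```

View pics/a_side_z.png

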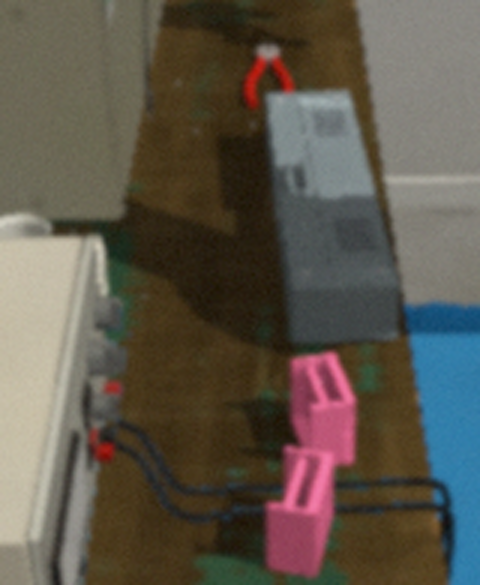

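View pics/a_scene_z.png

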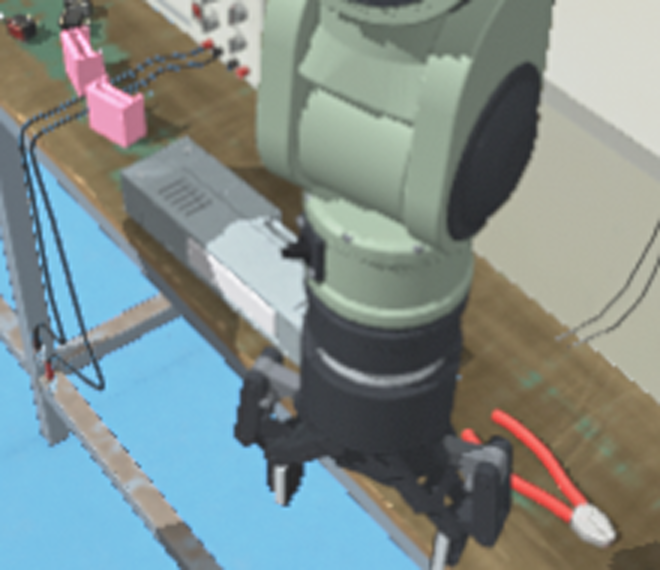

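```bash
cat > h.py <<'E'
import numpy as np, cv2
SIDE=dict(f=419.5755,cx=314.283,cy=203.679,k1=-0.001724,T=np.array([[-0.999131,0.00632845,0.04119712,0.47977425],[-0.03291411,0.48661176,-0.87299809,0.79789796],[-0.02557173,-0.87359542,-0.48598059,0.58633339],[0,0,0,1]]))
SCENE=dict(f=422.2265,cx=323.1433,cy=199.0182,k1=-0.08068,T=np.array([[0.78618691,-0.40059809,0.47056488,-0.03032091],[-0.61764765,-0.53464452,0.57677259,-0.77239748],[0.02053094,-0.74409435,-0.66775899,0.84623502],[0,0,0,1]]))
def K(c): return np.array([[c['f'],0,c['cx']],[0,c['f'],c['cy']],[0,0,1.]]),np.array([c['k1'],0,0,0.])
def back(c,uv,z):
    k,d=K(c); p=cv2.undistortPoints(np.array([[uv]],float),k,d)[0,0]
    r=c['T'][:3,:3]@np.array([p[0],p[1],1]); o=c['T'][:3,3]
    return o+r*(z-o[2])/r[2]
def proj(c,P):
    k,d=K(c); Ti=np.linalg.inv(c['T'])
    return cv2.projectPoints(np.array(P,float).reshape(-1,1,3),cv2.Rodrigues(Ti[:3,:3])[0],Ti[:3,3],k,d)[0][:,0]
def wristcam(f,s):
    T=np.eye(4);T[:3,:3]=cv2.Rodrigues(np.array(s['eef_rot']))[0];T[:3,3]=s['position']
    return dict(f=f['fx'],cx=f['cx'],cy=f['cy'],k1=f['k1'],T=T@np.array(f['T_tool_cam']))
E
python3 - <<'E'
from h import *
for uv in [(329,181),(356.7,180.3),(372,244.3),(336.7,245),(339,210)]: print(back(SIDE,uv,.054).round(3))
print('scene')
for uv in [(220+122/3,140+185/3),(220+188/3,140+138/3)]: print(back(SCENE,uv,.054).round(3))
print('table/other',back(SIDE,(270,240),0.017),back(SIDE,(283,222),0))
print(back(SCENE,(220+600/3,140+360/3),0),'pink',back(SIDE,(347,302),0),back(SIDE,(338,342),0))
E
```

```text
[ 0.487 -0.292  0.054]
[ 0.407 -0.295  0.054]
[0.391 0.028 0.054]
[0.469 0.03  0.054]
[ 0.461 -0.125  0.054]
scene
[0.382 0.008 0.054]
[0.469 0.027 0.054]
table/other [ 0.62971907 -0.04493473  0.017     ] [ 0.60997997 -0.15566544  0.        ]
[ 6.21298786e-01 -3.81127883e-01 -1.11022302e-16] pink [0.44994877 0.15331876 0.        ] [0.46979071 0.25774056 0.        ]
```

Back-projecting the side-view top corners (z = 54 mm) gives a housing centre of about (0.438, -0.132) and a yaw of about 0.056 rad. The measured length is 0.322 m against 0.328 m, which fits. There's a dark notch near (339,210). I couldn't see the weight or the terminals. Next I'll shut the gripper and look from above and behind.

```bash
cat >> h.py <<'E'
def rotv(yaw):
    c,s=np.cos(yaw),np.sin(yaw)
    hx=np.array([c,s,0]);hy=np.array([-s,c,0])
    R=np.column_stack([hy,hx,[0,0,-1]])
    return cv2.Rodrigues(R)[0].ravel()
E
python3 - <<'E'
from cell import *
from h import *
import json
rv=rotv(0.056)
for p in [(0.49,-0.13,0.28),(0.51,0.01,0.1),(0.505,0.01,0.025),(0.51,-0.2,0.025)]: 
    q=ik(p,rv); print(p,None if q is None else np.round(q,2))
grab(20)
movep((0.49,-0.13,0.28),rv)
s=get_state(); f=grab_frame("wrist"); c=wristcam(f,s)
cv2.imwrite("pics/b_w.png",f["img"][:,:,::-1])
json.dump({k:(v.tolist() if hasattr(v,'tolist') else v) for k,v in c.items()},open("b_w.json","w"))
for t in ["housing","edge_left","edge_right","weight","terminals","nippers"]:
    print(t,[(round(d["score"],2),[round(float(x)) for x in d["centre"]]) for d in tip_of("wrist",t)][:3])
f=grab_frame("scene");cv2.imwrite("pics/b_s.png",f["img"][:,:,::-1])
print(s['clock'],s['position'],s['contact_force'])
E
```

```text
(0.49, -0.13, 0.28) [-0.41  0.2  -0.15  1.21  0.   -0.46]
(0.51, 0.01, 0.1) [-0.13  0.35 -0.44  0.78  0.   -0.18]
(0.505, 0.01, 0.025) [-0.13  0.44 -0.54  0.59  0.   -0.18]
(0.51, -0.2, 0.025) [-0.51  0.5  -0.42  0.65  0.   -0.56]
housing [(0.77, [326, 118])]
edge_left [(0.93, [438, 148])]
edge_right [(0.89, [210, 153])]
weight [(0.71, [447, 258])]
terminals [(0.74, [360, 248])]
nippers [(0.81, [98, 141])]
4.675 [ 0.4898574  -0.13050988  0.27983221] [ 0.24958941 -0.74779742 -0.32287333]
```

View pics/b_w.png

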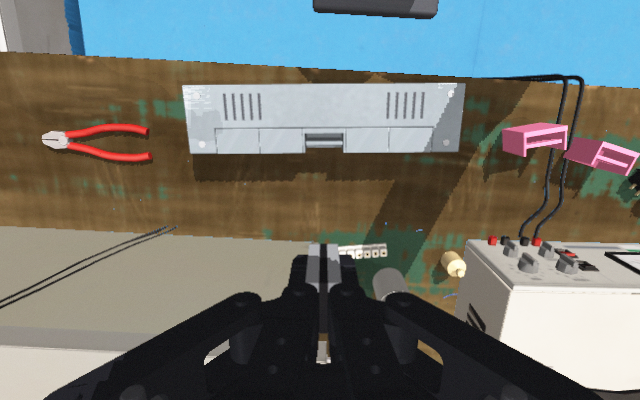

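View pics/b_s.png

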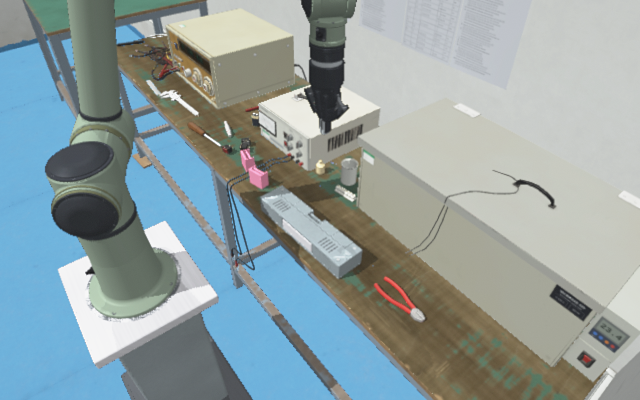

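The wrist view shows the slot in the middle module, columns 304-344 at row 140. The weight is at (452,262) and the terminals at (362,250), both well behind the housing. The pink look-alikes are at (535,138) and (600,155), beyond the left end. I choose the notch in the grey housing at (324,140) and will crop in on it, with the measurements.

Run:
```python
from h import *
import json
a=cv2.imread("pics/b_w.png")
cv2.imwrite("pics/b_z.png",cv2.resize(a[75:165,170:480],None,fx=2.5,fy=2.5,interpolation=cv2.INTER_CUBIC))
c=json.load(open("b_w.json"));c['T']=np.array(c['T'])
for n,uv,z in [("BL",(461,152),.054),("BR",(190,154),.054),("FR",(182,86),.054),("FL",(465,83),.054),("slotL",(344,140),.054),("slotR",(304,140),.054),("eL",(438,148),.027),("eR",(210,153),.027),("w",(447,262),.0),("t",(360,252),0),("tF",(345,244),.017),("oven",(200,235),0),("box",(470,242),0)]:
    print(n,back(c,uv,z).round(3))
```

```text
BL [0.468 0.037 0.054]
BR [ 0.489 -0.292  0.054]
FR [ 0.411 -0.296  0.054]
FL [0.39  0.027 0.054]
slotL [ 0.462 -0.106  0.054]
slotR [ 0.465 -0.154  0.054]
eL [0.469 0.018 0.027]
eR [ 0.491 -0.276  0.027]
w [0.644 0.068 0.   ]
t [ 0.634 -0.066  0.   ]
tF [ 0.614 -0.091  0.017]
oven [ 0.62  -0.306  0.   ]
box [0.609 0.097 0.   ]
```

View pics/b_z.png

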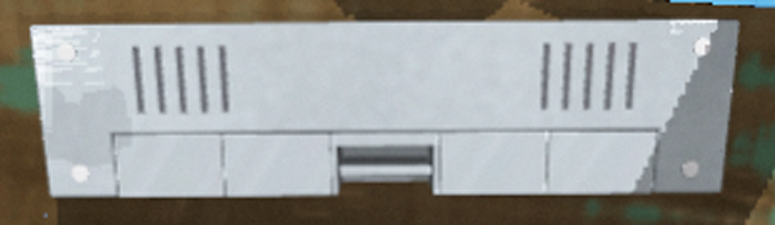

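The crop confirms it: a real slot with a bar in it, in the middle module of the grey housing. edge_left is (0.469, 0.018) and edge_right is (0.491, -0.276), 294.8 mm apart against 294 expected. Next I'll touch at the left end.

```bash
cat >> h.py <<'E'
YAW=0.068
HX=np.array([np.cos(YAW),np.sin(YAW),0]);HY=np.array([-np.sin(YAW),np.cos(YAW),0])
EL=np.array([0.469,0.018,0.0])
ORI=EL-0.04*HX-0.147*HY   # housing origin
def H(x,y,z): return ORI+x*HX+y*HY+np.array([0,0,z])
def toH(p): d=np.array(p)-ORI; return np.array([d@HX,d@HY,d[2]])
def rp(s): return (toH(s['position'])*1000).round(1), (np.array(s['contact_force'])@np.array([HX,HY,[0,0,1]]).T).round(1), round(s['clock'],2)
E
python3 - <<'E'
from cell import *
from h import *
rv=rotv(YAW)
movep(H(.085,.147,.12),rv); print(rp(get_state()))
move_l(H(.075,.147,.025),0.1); print(rp(get_state()))
r=move_l(H(.045,.147,.025),0.02,until_force=2.5); print(r,rp(get_state()))
f=grab_frame("side");cv2.imwrite("pics/c_side.png",cv2.resize(f["img"][130:330,220:440,::-1],None,fx=3,fy=3))
E
```

```text
(array([ 86. , 146.3, 121. ]), array([ 0. , -0.1, -0. ]), 5.97)
(array([ 75.7, 146.8,  25.6]), array([-0.2, -0.3,  0.9]), 7.08)
False (array([ 45.1, 147. ,  25. ]), array([ 0.6, -0.2, -0.1]), 8.72)
```

View pics/c_side.png

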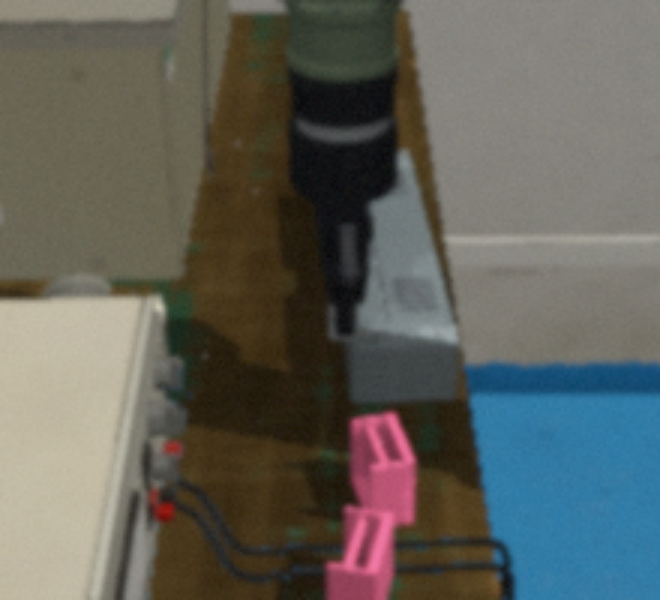

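No contact at the first limit. In the side view the fingertip (crop 345,335) is just behind the left end's top edge, so I'll carry on inward slowly.

Run:
```python
from cell import *
from h import *
r=move_l(H(.028,.147,.025),0.015,until_force=2.5); print(r,rp(get_state()))
sleep(.2); s=get_state(); print(rp(s))
f=grab_frame("side");cv2.imwrite("pics/d_side.png",cv2.resize(f["img"][180:300,280:420,::-1],None,fx=4,fy=4))
```

```text
False (array([ 28.1, 147. ,  25. ]), array([-0.3,  0.2, -0.1]), 10.06)
(array([ 28.1, 147. ,  25. ]), array([0.2, 0.1, 0.2]), 10.26)
```

View pics/d_side.png

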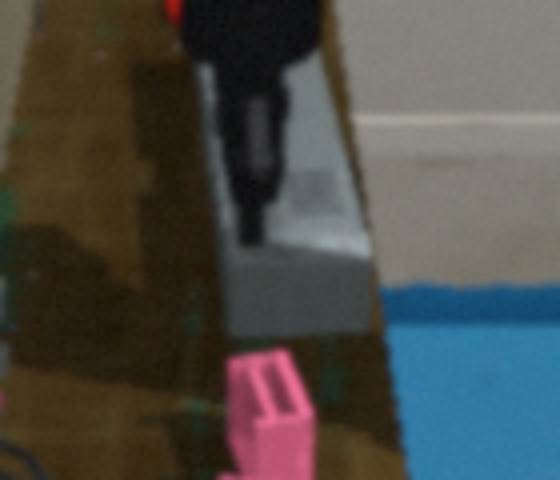

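Run:
```python
from h import *
for x,y,z in [(28,147,25),(28,147,54),(28,147,60),(40,164,54),(40,164,0),(-40,164,54),(-40,164,0)]:
    P=H(x/1e3,y/1e3,z/1e3); print((x,y,z),P.round(3),proj(SIDE,P).round(1))
```

```text
(28, 147, 25) [0.457 0.017 0.025] [[341.9 252.2]]
(28, 147, 54) [0.457 0.017 0.054] [[342.  241.6]]
(28, 147, 60) [0.457 0.017 0.06 ] [[342.  239.4]]
(40, 164, 54) [0.468 0.035 0.054] [[337.3 246.2]]
(40, 164, 0) [0.468 0.035 0.   ] [[337.2 265.9]]
(-40, 164, 54) [0.388 0.03  0.054] [[373.5 244.7]]
(-40, 164, 0) [0.388 0.03  0.   ] [[372.4 264.4]]
```

The side view puts the finger at column 342, in front of the top face. The reported TCP would then be inside the housing, yet there's no force. That's inconsistent, so I'll look from the other cameras before moving.

Run:
```python
from cell import *
from h import *
s=get_state();print(s['finger_gap'],s['q'].round(3),s['position'],s['tau'].round(1))
f=grab_frame("scene");cv2.imwrite("pics/e_s.png",cv2.resize(f["img"][130:300,230:400,::-1],None,fx=3.5,fy=3.5))
f=grab_frame("wrist");cv2.imwrite("pics/e_w.png",f["img"][:,:,::-1])
print(proj(SCENE,s['position']),proj(SCENE,H(.04,.164,.054)),proj(SCENE,H(.028,.147,.054)))
```

```text
-0.0003429165086277541 [-0.124  0.371 -0.658  0.543 -0.    -0.192] [0.45708918 0.01717745 0.02498852] [ -0.  -38.7  18.3  -0.   -0.   -0. ]
[[281.62811499 196.85850297]] [[280.83307719 184.70061653]] [[281.15580896 189.32817028]]
```

View pics/e_s.png

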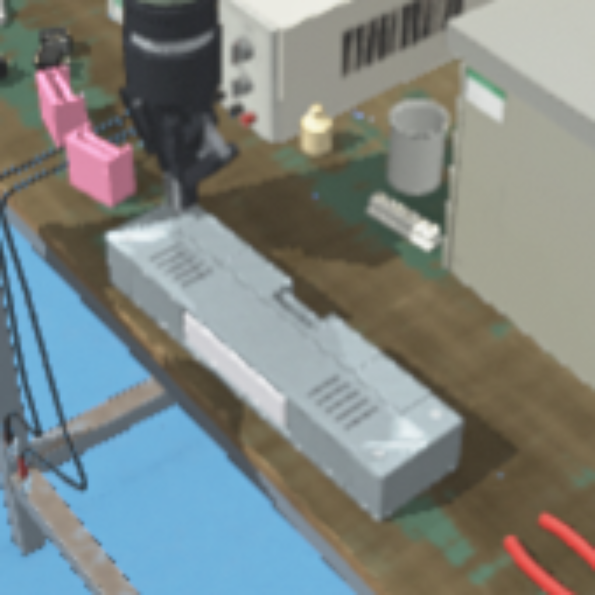

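View pics/e_w.png

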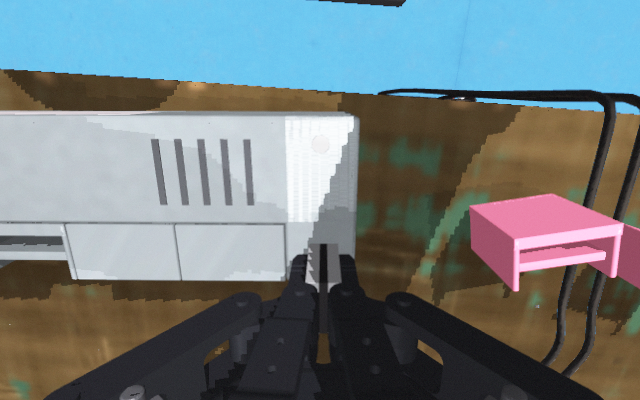

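The cameras agree with each other. Module pitch in the wrist view gives a depth of 157 mm, as predicted, so by the pictures the shut finger overlaps the end block while no force at all is reported. I won't trust that. I'll back out along the same line and look again before probing.

Run:
```python
from cell import *
from h import *
for x in (.045,.065,.08):
    move_l(H(x,.147,.025),0.04); s=get_state(); print(rp(s), s['tau'].round(2))
f=grab_frame("wrist");cv2.imwrite("pics/f_w.png",f["img"][:,:,::-1])
f=grab_frame("side");cv2.imwrite("pics/f_side.png",cv2.resize(f["img"][180:300,280:420,::-1],None,fx=4,fy=4))
```

```text
(array([ 44.9, 147. ,  24.9]), array([-0. , -0.3,  0.5]), 10.98) [-2.000e-02 -4.039e+01  1.903e+01 -7.000e-02  0.000e+00  0.000e+00]
(array([ 64.8, 147.1,  24.9]), array([-0. , -0.2,  0.4]), 11.63) [-1.000e-02 -4.233e+01  1.943e+01 -6.000e-02  0.000e+00  0.000e+00]
(array([ 80.1, 147. ,  24.9]), array([-0.6,  0.1, -0.7]), 12.16) [-2.000e-02 -4.383e+01  1.981e+01 -7.000e-02  0.000e+00  0.000e+00]
```

View pics/f_w.png

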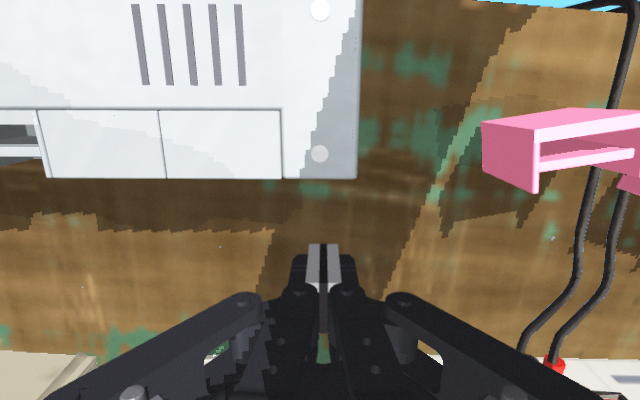

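View pics/f_side.png

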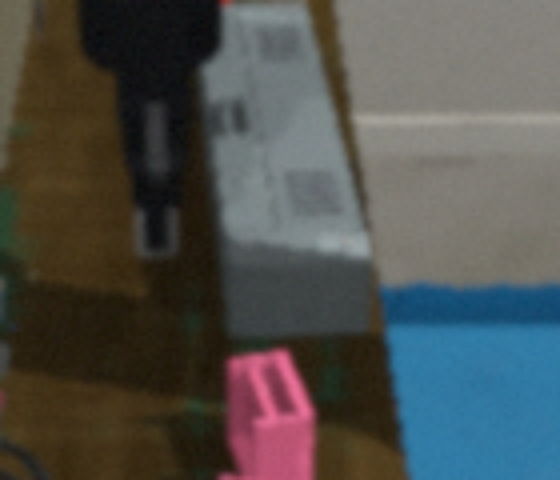

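Backed out, the whole fingertip shows again (f_side crop 155,250). It did pass into the drawn end block without any reaction force. I'll check the face position from this picture, then probe lightly where the block meets the first module.

Run:
```python
from cell import *
from h import *
s=get_state(); f=grab_frame("wrist"); c=wristcam(f,s)
for uv in [(60,178),(280,178),(356,178)]: print((toH(back(c,uv,.054))*1000).round(1))
move_l(H(.06,.147,.027),0.06)
r=move_l(H(.048,.147,.027),0.02,until_force=2); print('end',r,rp(get_state()))
if not r:
    move_l(H(.055,.147,.027),0.03); move_l(H(.055,.115,.027),0.04)
    r=move_l(H(.046,.115,.027),0.015,until_force=2); print('module',r,rp(get_state()))
```

```text
[39.7 29.7 54. ]
[ 39.6 128.5  54. ]
[ 39.6 162.3  54. ]
end False (array([ 48.1, 147. ,  27.1]), array([-0.1,  0.1,  0.5]), 13.54)
module False (array([ 46.1, 115. ,  27.1]), array([-0. , -0.1, -0.4]), 15.62)
```

Run:
```python
from cell import *
from h import *
r=move_l(H(.034,.115,.027),0.015,until_force=2); s=get_state(); print('module',r,rp(s))
f=grab_frame("wrist");cv2.imwrite("pics/g_w.png",f["img"][:,:,::-1])
f=grab_frame("side");cv2.imwrite("pics/g_side.png",cv2.resize(f["img"][180:300,280:420,::-1],None,fx=4,fy=4))
```

```text
module False (array([ 34.1, 115. ,  27. ]), array([0.4, 0.6, 0.1]), 16.57)
```

View pics/g_w.png

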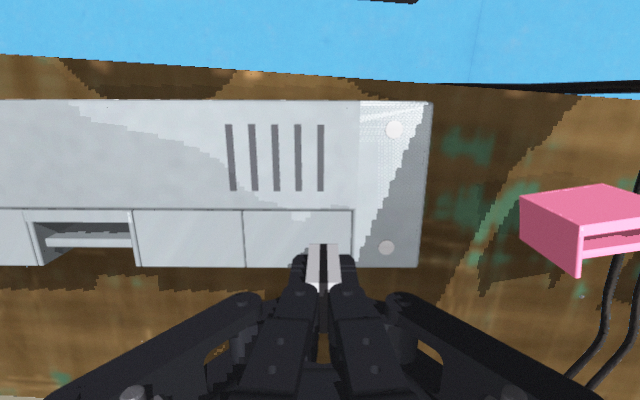

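View pics/g_side.png

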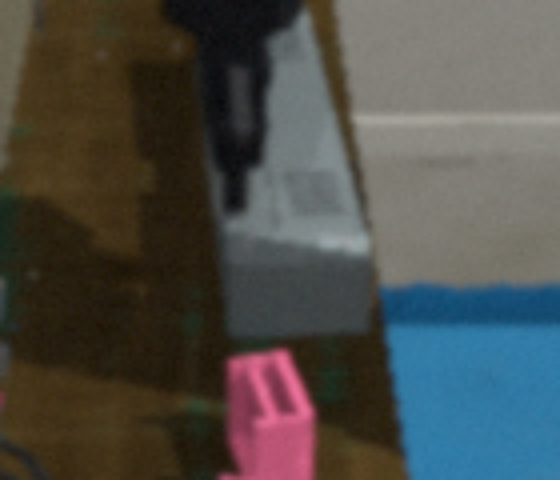

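The finger again passes into the drawn module (g_side crop 233,212) with no force. I need to know whether the finger feels the housing at all. I'll retract, then lower the tip gently onto the fixed end block's top as a test; it's harmless.

Run:
```python
from cell import *
from h import *
move_l(H(.075,.125,.027),0.12); move_l(H(.075,.147,.07),0.12); move_l(H(.03,.147,.066),0.12)
s=get_state();print(rp(s))
r=move_l(H(.03,.147,.044),0.02,until_force=2); s=get_state(); print('top',r,rp(s))
f=grab_frame("side");cv2.imwrite("pics/i_side.png",cv2.resize(f["img"][180:300,280:420,::-1],None,fx=4,fy=4))
```

```text
(array([ 30.4, 146.7,  65.9]), array([-0.8,  0.1,  0.2]), 18.25)
top False (array([ 30.1, 147. ,  44.1]), array([0.2, 0.5, 1.3]), 19.5)
```

View pics/i_side.png

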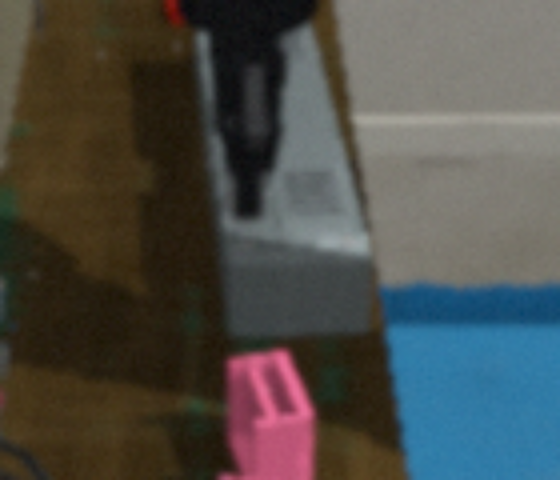

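That resolves it. The visible tip is not clipped by the housing. It moves with the TCP but shows about 10 px (roughly 28 mm) above the reported TCP in every side picture, and the wrist view (pad tip at row 243) agrees. So the real fingertip ends about 28 mm short of the stated TCP and was passing just over the top, hence no force. I'll measure the offset by touching the table behind the housing.

Run:
```python
from cell import *
from h import *
move_l(H(.03,.147,.07),0.12);move_l(H(.08,.147,.06),0.12); move_l(H(.08,.147,.02),0.08)
r=move_l(H(.08,.147,-.032),0.025,until_force=2.5); s=get_state(); print('table',r,rp(s))
f=grab_frame("side");cv2.imwrite("pics/j_side.png",cv2.resize(f["img"][180:300,280:420,::-1],None,fx=4,fy=4))
```

```text
table True (array([ 80. , 147. , -30.3]), array([-0.9,  0.7,  4.5]), 22.98)
```

View pics/j_side.png

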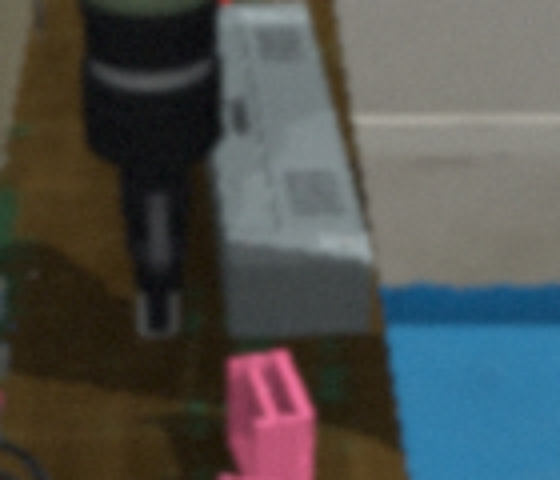

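Table contact came at TCP z = -30 mm, so the tip really is 30 mm short of the TCP. Now the real touch at the left end, with the tip at about 20 mm height.

Run:
```python
from cell import *
from h import *
Z=-.010
move_l(H(.075,.147,Z),0.06); move_l(H(.058,.147,Z),0.05); print(rp(get_state()))
r=move_l(H(.044,.147,Z),0.012,until_force=2); s=get_state(); print('end',r,rp(s))
s=get_state(); print(rp(s))
```

```text
(array([ 57.7, 147. , -10. ]), array([-0.1,  0. ,  0. ]), 24.02)
end True (array([ 51.3, 147. , -10.1]), array([ 1. , -0.5, -0.3]), 24.7)
(array([ 51.3, 147. , -10.1]), array([ 1. , -0.5, -0.3]), 24.7)
```

Contact on the left end block's back face at x = 51.3 mm, which is where it should be (40 + 11). Now I'll slide right in light contact.

Run:
```python
from cell import *
from h import *
Z=-.010
x=.0508; found=False
ys=[.129,.111,.093,.075,.057,.039,.027,.015,.006,-.003,-.012,-.030,-.048]
for y in ys:
    hit=move_l(H(x,y,Z),0.05,until_force=8); s=get_state(); p,f,t=rp(s)
    print('slide',y,hit,p,f,t)
    if hit: break
    if f[0]<1.0:
        r=move_l(H(x-.004,y,Z),0.015,until_force=1.8); s=get_state(); p,f,t=rp(s); print('  in',r,p,f,t)
        if not r and p[0]<x*1e3-3: found=True; print('slot at',y); break
        x=max(p[0]/1e3-.0003,.0495)
    elif f[0]>6: x+=.0005
```

```text
slide 0.129 False [ 51.1 128.1 -10. ] [ 2.7 -1.3 -0.1] 25.22
slide 0.111 False [ 51.  110.1  -9.9] [ 1.5 -1.6 -0.6] 25.73
slide 0.093 False [ 50.9  92.  -10. ] [ 2.8 -1.  -0.4] 26.23
slide 0.075 False [ 50.8  74.  -10. ] [ 1.7 -2.1 -0.3] 26.74
slide 0.057 False [ 50.7  56.1 -10. ] [ 2.3 -1.5 -0.1] 27.25
slide 0.039 False [ 50.6  38.2 -10.1] [ 1.6 -1.4 -1.3] 27.76
slide 0.027 False [ 50.5  26.4 -10.1] [ 1.3 -0.3  0.6] 28.15
slide 0.015 False [ 50.2  14.8 -10.2] [ 0.1 -0.2 -0.6] 28.54
  in True [ 46.5  14.8 -10.2] [ 0.5 -0.   0.7] 28.91
slide 0.006 False [ 49.5   5.7 -10.1] [-0.1  0.2 -0.7] 29.24
  in False [ 45.3   6.1 -10. ] [0.  0.3 0.1] 29.66
slot at 0.006
```

Contact was continuous (1–3 N) up to y of about 27 mm, then dropped out at the middle module: that's the slot. I'll centre and press.

Run:
```python
from cell import *
from h import *
Z=-.010
print(move_l(H(.046,.0,Z),0.04,until_force=5),rp(get_state()))
for x in (.042,.040,.038,.036,.034,.032,.030):
    r=move_l(H(x,.0,Z),0.012,until_force=10); s=get_state(); print(x,r,rp(s))
    if r: break
for n in ("scene","side"):
    f=grab_frame(n);cv2.imwrite(f"pics/k_{n}.png",cv2.resize(f["img"][130:300,230:420,::-1],None,fx=3.5,fy=3.5))
```

```text
False (array([ 46.2,  -0.4, -10. ]), array([-0.2,  0.4, -0. ]), 29.96)
0.042 False (array([ 41.9,   0. , -10. ]), array([ 0.6, -0.1, -0.1]), 30.44)
0.04 False (array([40.8, -0.1, -9.8]), array([ 2.4,  0.6, -0.9]), 30.76)
0.038 False (array([37.9, -0.1, -9.9]), array([ 2.9,  0.2, -0.6]), 31.07)
0.036 False (array([35.7, -0.1, -9.9]), array([1.8, 0. , 0.8]), 31.39)
0.034 False (array([34.3, -0.1, -9.9]), array([3.8, 0.1, 0.3]), 31.71)
0.032 False (array([34.3, -0.1, -9.8]), array([ 8.2,  1.1, -4.3]), 32.02)
0.03 False (array([34.4, -0.1, -9.7]), array([13.7,  2.5, -8.8]), 32.34)
```

View pics/k_scene.png

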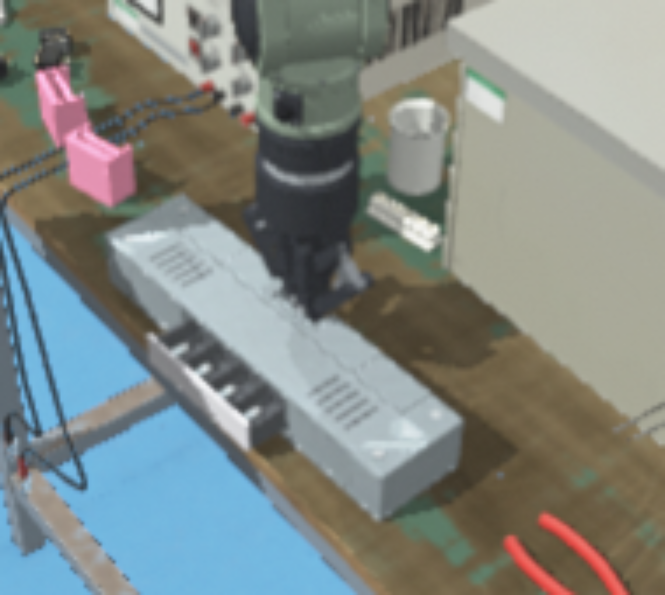

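The tip stopped hard at 34.3 mm, with force rising to 13.7 N. That's about 7 mm past first bar contact, and the tray stands out at the front. I'll withdraw straight back, lift and check.

Run:
```python
from cell import *
from h import *
move_l(H(.043,.0,-.010),0.04); move_l(H(.085,.0,-.008),0.08); move_l(H(.085,.0,.16),0.12)
movep(H(.05,.0,.25),rotv(YAW))
s=get_state(); print(rp(s))
f=grab_frame("scene");cv2.imwrite("pics/l_s.png",cv2.resize(f["img"][130:300,230:420,::-1],None,fx=3.5,fy=3.5))
print([(d['score'],d['centre']) for d in tip_of("scene","tray_front")][:2], "pred out",proj(SCENE,H(-.075,0,.025)),proj(SCENE,H(-.070,0,.025)), "shut",proj(SCENE,H(-.04,0,.025)))
s=get_state();f=grab_frame("wrist");cv2.imwrite("pics/l_w.png",f["img"][:,:,::-1]);c=wristcam(f,s)
for n,z in (("tray_front",.025),("weight",0),("terminals",0),("nippers",0)):
    for d in tip_of("wrist",n)[:1]: print(n,d['centre'],(toH(back(c,d['centre'],z))*1e3).round(1),back(c,d['centre'],z).round(3))
```

```text
(array([ 5.020e+01, -2.000e-01,  2.506e+02]), array([-0.2,  0.2, -1.4]), 35.62)
[(0.83, [284.5, 243.9])] pred out [[285.06557566 242.30046559]] [[286.56845964 241.3714514 ]] shut [[295.44922977 235.8806113 ]]
tray_front [323.8, 50.4] [-75.9   2.   25. ] [ 0.363 -0.135  0.025]
weight [456.2, 273.6] [215.6 193.1   0. ] [0.641 0.076 0.   ]
terminals [360.0, 259.5] [193.   53.9   0. ] [ 0.628 -0.065  0.   ]
nippers [78.7, 142.6] [  28.6 -310.4    0. ] [ 0.489 -0.439  0.   ]
```

View pics/l_w.png

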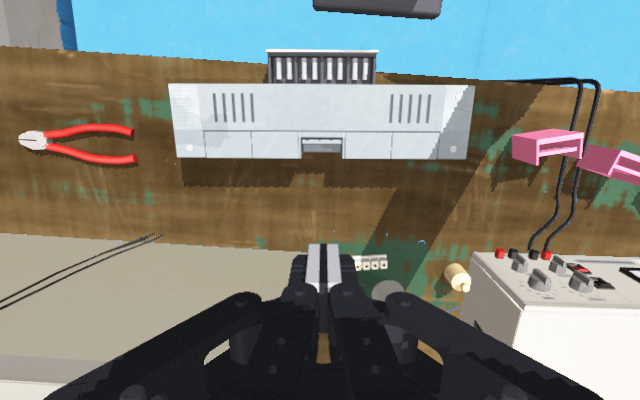

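View pics/l_s.png

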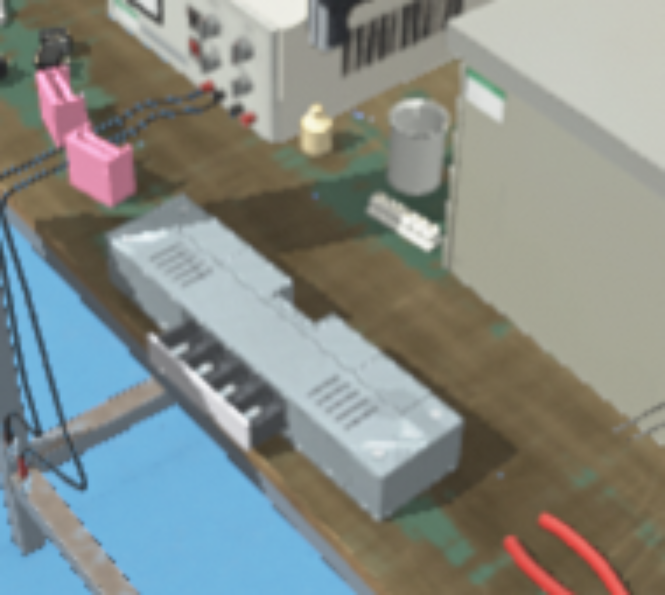

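The tray is fully out: its front is at x of about -75.9 mm in the wrist view, and at (284.5, 243.9) in the scene view, where (285, 242) was predicted. The loose things haven't moved and the hand is clear, so I'm handing it in.

Run:
```python
from cell import *
print(sign_off(), get_state()['clock'])
```

```text
the job is handed in; nothing more can be done
the job is handed in; nothing more can be done
```

The tray is fully out and the job is handed in, at about 36 s of the 58 s allowed. I touched the left end block's back face, slid right along the edge at 1–3 N until contact dropped out at the middle module, and pressed the release bar to its stop. The bar moved about 7 mm and the force at the stop was about 14 N. Then I withdrew backwards and lifted the hand clear.

**Last checks:** the tray front measured x ≈ -75.9 mm against -75 mm for fully out, and the scene camera agreed to within about 2 px. The weight, terminals, nippers and pink look-alikes had not visibly moved, and the robot was touching nothing.

**What disagreed:** the real fingertip ends about 30 mm short of the stated TCP. My first probes at the left end and the first module, plus a test press on the housing's top, therefore passed over the housing without contact. Touching the table gave the 30 mm offset, and I corrected for it before the real touch.

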